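# Find the clear bay and load the block

## Robot

A 6-joint arm with a two-finger parallel gripper is mounted at the origin on a cart in front of the work surface, level with it; the furniture and walls round the work are solid. World frame = base frame: x ahead of the robot, y to its left, z up, the work surface at z = 0. Lengths are in mm, angles in rad, forces in N, time in s.
With the tool pointing down it reaches from about 400 to 925 mm from the base axis. Payload 12.5 kg.
Tool frame: the origin (TCP) lies at the centre of the arm's flange, where the gripper is bolted on; the fingertips stand 190 mm ahead of it and the grasp point (between the pads) lies 171 mm ahead of it; z points along the fingers, y is the direction in which the jaws open and shut (so a half turn about z gives the same grasp; the last joint's range is limited). The gripper opens to 95 mm and grips with 3 to 60 N. Pads are 20 mm wide; open, the fingers measure 119 mm over their backs; the gripper's body (75 mm by 180 mm) begins 59 mm behind the grasp point.
Start: joints at [1.174, 0.491, 1.559, -0, 1.092, -0.106], TCP at [179.175, 598.766, 404.761] pointing down, gripper open.
Joint ranges: [-3.1, 3.1], [-0.84, 2.19], [0.05, 2.79], [-1.13, 4.28], [0.06, 2.93], [-2.69, 2.69]. Speed limits (rad/s): [2.22, 2.22, 2.79, 3.14, 3.14, 3.14].

## Interface

Orientations are given as [roll, pitch, yaw] about the fixed x, y, z axes, in that order (R = Rz(yaw) Ry(pitch) Rx(roll)).
In Python, from cell import env gives the robot as it stands.
- The arm moves only by the shell command python3 -m pendant 'ROWS'. ROWS is JSON, a list of rows, each an object of numbers: "x", "y", "z": the shift along the tool's x, y, z in units of 150 mm (1.0 is 150 mm); "rx", "ry", "rz": the turn, a rotation vector about the tool's x, y, z in units of 45 degrees (1.0 is 45 degrees); "jaw": the opening, from 0 (shut) to 1 (fully open). In form: [{"x": .., "y": .., "z": .., "rx": .., "ry": .., "rz": .., "jaw": ..}, ...]. A call has 1 to 10 rows; each row is the pose to reach, as a shift and turn from the pose commanded when the call began, along the tool's axes at that moment; what a row does not reach only later rows make up. A row lasts 1/8 s, in which the tool goes at most 62.5 mm and 10.7 degrees, less where a joint would pass 70% of its speed; a pose out of reach is approached as far as the arm can. A call with a number of a shift or a turn outside -1 to 1 is refused whole. A call with a gripper value outside its range is refused whole. The fingers move at their own pace and stop on an object; the grip force is fixed at half the most. Time passes only in rows, so rows that repeat a pose let the fingers close. It gives the time, the measured TCP pose, the force and the opening at its end, in the units of the state.
- env.state(): the state, without advancing time (a new reading comes with each control period).
- env.read_camera(name): name is "scene" or "top" or "wrist"; returns a dict with "img" (420x560x3 uint8, red, green, blue), "fx", "fy", "cx", "cy" (pixels), "rvec" (rotation vector, rad) and "tvec" (3), from world to camera coordinates, as OpenCV has them. Camera axes: x right, y down, z forward; pixel columns grow to the right and rows downward; lengths in mm; the calibration is good to about 2 mm. A picture is of the moment at which its call begins. There is no depth.
- env.job_done(): hands the job in, once; it reports no verdict.
The state is a dict: "t": time; "joints": joint angles; "qvel": joint speeds; "tau": joint torques, N m; "eef_pos": TCP position; "tcp_rot": TCP orientation; "ft_force": force on the tool from outside, world axes, zero at the start; "moment": the same for the moment, N m; "opening": opening from 0.0 (shut) to 1.0 (fully open).
Only numpy, scipy, OpenCV 4.12 (cv2) and the standard library are available. Lean on these libraries where they do the work, as an engineer would, in place of code of your own. Each camera call takes 0.05 s, during which the arm holds its last target.

## Task

Load the square-section wooden block end first into the steel magazine, in the one bay that is clear, pushed fully home against the back wall, and let go of it there. Short leftover ends lie out of sight at the back of the other two bays, so feel your way in gently: where the block stops short, draw it out and try another bay. The magazine is not fastened down: do not shove it out of its place, and leave the other things on the bench alone.

Things in the scene. Friction and masses are not known exactly. Their poses are not given: they have to be found in the camera images.
- magazine: Loose dark-steel magazine with flat grey roof, 98 (x) x 168 (y) x 49 mm high, 2.1 to 2.6 kg, unfastened: a push of about 10 N or more may slide it. Origin: centre of its underside; +x points from the open mouths to the closed back, z up. Three identical bays at y = +52, 0, -52 mm, open only to -x, 40 mm wide, 43 mm high, 88 mm deep (mouth x = -49 mm, back wall's face x = +39 mm), no floor.
- bay_1 (a point): Middle of the mouth of the bay at magazine y = +52 mm, at bench height in the mouth plane. The 12 mm thick walls between bays have round noses (6 mm radius) that lead in; the roof's front edge is 4 mm behind the mouth plane.
- bay_2 (a point): Middle of the mouth of the bay at magazine y = 0, at bench height in the mouth plane. In two of the three bays, drawn anew each time, a loose dark wooden end 22 mm long, 34 wide, 24 high lies against the back wall and stops the block about 22 mm short; it may stay there.
- bay_3 (a point): Middle of the mouth of the bay at magazine y = -52 mm, at bench height in the mouth plane. The block slides on the bench itself inside a bay.
- block: Block to load: plain brown sawn wooden offcut, square section, 38 (x) x 131 (y, its length) x 38 mm (z), about 0.1 kg, lying left of the magazine. Origin: centre of its underside. Either end may lead. It has 2 mm to spare in a bay's width, 5 mm in height. Home: front end on the back wall, centre 26.5 mm to the mouth side of the magazine's origin, 43 mm stand out of the mouth.
- pliers: Bystander: pliers with red grips, 64 x 166 x 13 mm; origin under the centre.
- chisel_2: Bystander: wood chisel, 29 x 257 x 26 mm; origin under the centre.
- offcut_5: Bystander: flat light wooden offcut, 45 x 101 x 22 mm, too wide for the bays; origin under the centre.
- folding_rule: Bystander: folded yellow rule, 17 x 125 x 18 mm; origin under the centre.
There are look-alikes about, which are no part of the job. What is shaped like the block but turquoise is not meant.

How it is judged:
By the outcome, as a careful person would: the job done as asked, in the order asked, and still so for the second after the job is handed in, with the robot touching nothing.
It also fails if it takes over 58 s, if anything falls off the work surface, if the arm or the gripper's body presses on something with over 40 N, if the wrist force passes 120 N, or if a joint passes its speed limit or range.

## Working session

There is one attempt and no reset: what is moved stays moved. The work goes in short steps, Python scripts to look and compute and a shell command to move; the robot and the scene stay as the last step left them, time stands still between calls to the robot, and variables do not carry over. Pictures are saved under pics/ and viewed, and the job is handed in when it is done.

```bash
ls; mkdir -p pics; python3 - <<'E'
from cell import env
import cv2
print(env.state())
for n in ["scene","top","wrist"]:
    c=env.read_camera(n); cv2.imwrite(f"pics/{n}0.png",c["img"][:,:,::-1]); print(n,{k:v for k,v in c.items() if k!="img"})
E
```

```text
pics
{'t': 0.0, 'joints': array([ 1.17442246e+00,  4.91540478e-01,  1.55944786e+00, -1.05310905e-05,
        1.09170419e+00, -1.05609624e-01]), 'qvel': array([-0.00025531,  0.0005691 , -0.00031117, -0.00043912,  0.00014826,
       -0.00071243]), 'tau': array([-1.72780328e-03, -6.12644577e+01, -2.58184826e+01,  6.91753719e-02,
        4.81513655e-02, -1.19894776e-04]), 'eef_pos': array([179.14821035, 598.73602199, 404.17403741]), 'tcp_rot': array([-3.14049792e+00, -1.06653543e-04,  2.85083321e+00]), 'ft_force': array([-0.86890291,  0.19909087, -0.05220791]), 'moment': array([-0.00177799,  0.01211815, -0.04472682]), 'opening': 0.9986254606110655}
scene {'fx': 451.1558999362922, 'fy': 451.1558999362922, 'cx': 278.78772445607376, 'cy': 212.78707387825568, 'rvec': array([ 2.06517861, -1.20514228,  0.49833711]), 'tvec': array([-253.54732068,  333.20768211,  974.08985182])}
top {'fx': 504.8401445301372, 'fy': 504.8401445301372, 'cx': 282.29353584027837, 'cy': 208.91781819733635, 'rvec': array([ 1.81364367, -1.85497102,  0.65873094]), 'tvec': array([  34.59987271,  424.94301228, 1394.23688458])}
wrist {'fx': 360.7198001032215, 'fy': 360.7198001032215, 'cx': 274.2173341348295, 'cy': 205.07705219053696, 'rvec': array([-2.33357808, -1.73724471, -0.2417543 ]), 'tvec': array([-624.90911415,  -31.26268886,  390.53146201])}
```

View pics/scene0.png

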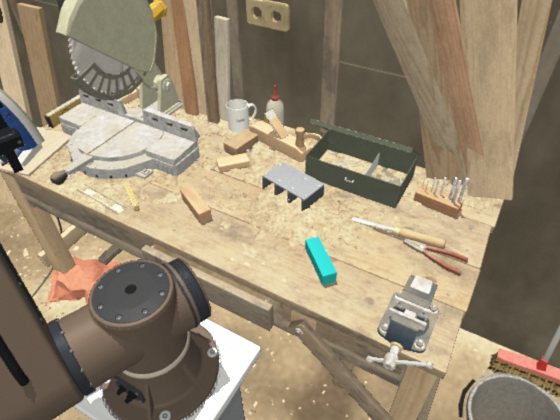

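View pics/top0.png

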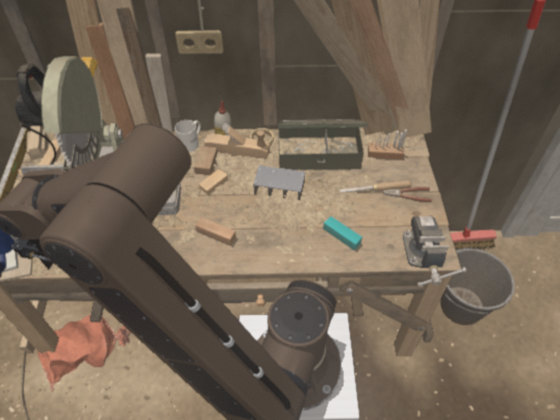

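View pics/wrist0.png

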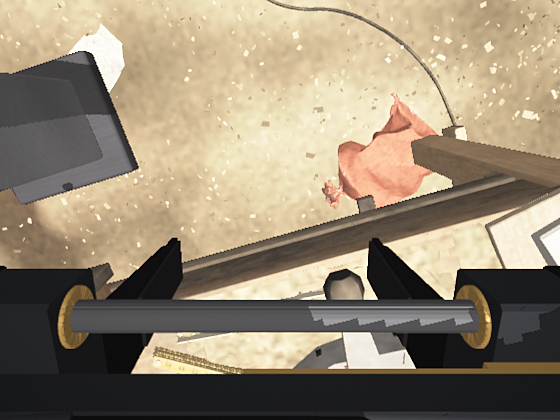

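The scene view shows the magazine at (293,184) and a brown bar at (195,204). There is a light flat offcut at (234,162), a darker short piece at (241,142) and a turquoise bar at (320,260). The top view has the magazine at (279,180) and the brown bar at (215,231). The bar at scene (195,204) fits: it is plain brown, square-section, long, and left of the magazine. I'll confirm it in a crop.

```bash
cat > h.py <<'E'
import numpy as np, cv2
from cell import env
def ray(c,uv):
    R,_=cv2.Rodrigues(c["rvec"]); 
    C=-R.T@c["tvec"]; d=R.T@np.array([(uv[0]-c["cx"])/c["fx"],(uv[1]-c["cy"])/c["fy"],1]); return C,d
def onz(c,uv,z):
    C,d=ray(c,uv); return (C+d*(z-C[2])/d[2])[:2]
def proj(c,P):
    K=np.array([[c["fx"],0,c["cx"]],[0,c["fy"],c["cy"]],[0,0,1]])
    return cv2.projectPoints(np.array(P,float).reshape(-1,3),c["rvec"],c["tvec"],K,None)[0][:,0]
def crop(c,x0,y0,x1,y1,s,fn):
    cv2.imwrite(fn,cv2.resize(c["img"][y0:y1,x0:x1,::-1],None,fx=s,fy=s,interpolation=cv2.INTER_NEAREST))
E
python3 - <<'E'
from h import *
s=env.read_camera("scene");t=env.read_camera("top")
a=cv2.resize(s["img"][130:230,165:335,::-1],None,fx=4,fy=4,interpolation=cv2.INTER_CUBIC)
cv2.imwrite("pics/s1.png",a)
a=cv2.resize(t["img"][160:250,180:320,::-1],None,fx=5,fy=5,interpolation=cv2.INTER_CUBIC)
cv2.imwrite("pics/t1.png",a)
E
```

```text
(no output)
```

View pics/s1.png

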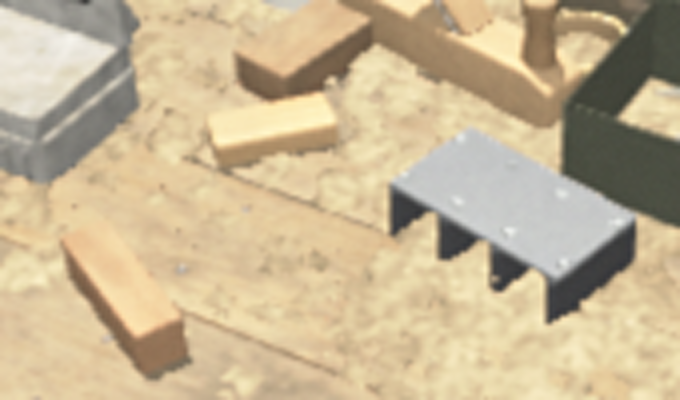

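View pics/t1.png

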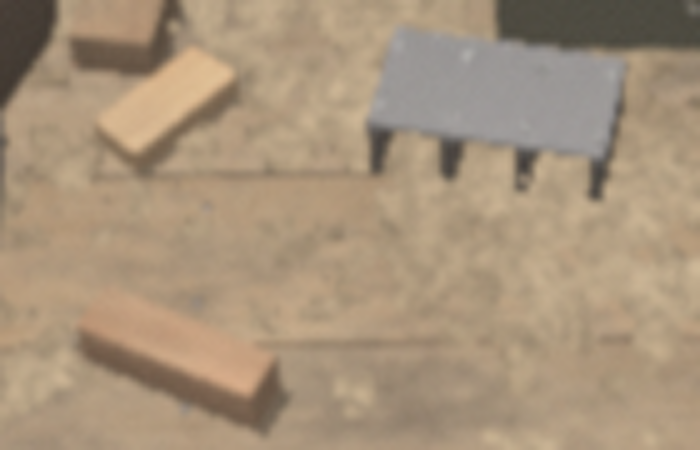

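```bash
cat > m.py <<'E'
from h import *
def quad(mask):
    cs,_=cv2.findContours(mask,cv2.RETR_EXTERNAL,cv2.CHAIN_APPROX_NONE)
    c=cv2.convexHull(max(cs,key=cv2.contourArea))
    for e in np.arange(.5,15,.25):
        q=cv2.approxPolyDP(c,e,True)
        if len(q)<=4: return q[:,0].astype(float),c
    
def rep(name,q,c,z):
    P=np.array([onz(c,u,z) for u in q]); 
    print(name,q.round(1).tolist(),P.round(1).tolist(),"sides",[round(float(np.linalg.norm(P[i]-P[i-1])),1) for i in range(len(P))],"ctr",P.mean(0).round(1)); return P
for n,rb,rm in [("scene",(175,182,218,228),(255,158,330,215)),("top",(192,213,240,250),(250,160,310,202))]:
    c=env.read_camera(n); S=4
    for what,(x0,y0,x1,y1),z in [("block",rb,38),("mag",rm,49)]:
        im=cv2.resize(c["img"][y0:y1,x0:x1],None,fx=S,fy=S,interpolation=cv2.INTER_CUBIC)
        hsv=cv2.cvtColor(im,cv2.COLOR_RGB2HSV); f=im.astype(int)
        if what=="mag": m=(hsv[...,1]<45)&(hsv[...,2]>95)
        else: m=(f[...,0]-f[...,2]>(62 if n=="scene" else 55))&(hsv[...,2]>(150))
        m=m.astype(np.uint8)*255
        m=cv2.morphologyEx(m,cv2.MORPH_OPEN,np.ones((5,5)))
        q,h=quad(m); 
        v=im[:,:,::-1].copy(); cv2.polylines(v,[q.astype(int)],True,(0,0,255),1); cv2.drawContours(v,[h],-1,(0,255,0),1); cv2.imwrite(f"pics/q_{n}_{what}.png",np.hstack([v,cv2.cvtColor(m,cv2.COLOR_GRAY2BGR)]))
        q=(q+.5)/S-.5+[x0,y0]; rep(n+what,q,c,z)
E
python3 m.py; python3 -c "
import cv2,numpy as np
L=[cv2.imread(f'pics/q_{n}_{w}.png') for n in('scene','top') for w in('block','mag')]
W=max(i.shape[1] for i in L)
o=np.vstack([cv2.copyMakeBorder(i,0,2,0,W-i.shape[1],0) for i in L]);o=cv2.resize(o,None,fx=600/o.shape[0],fy=600/o.shape[0]);cv2.imwrite('pics/q.png',o)"
```

```text
Traceback (most recent call last):
  File "m.py", line 21, in <module>
    q,h=quad(m);
    ^^^
TypeError: cannot unpack non-iterable NoneType object
[ WARN:0@0.014] global loadsave.cpp:275 findDecoder imread_('pics/q_scene_block.png'): can't open/read file: check file path/integrity
[ WARN:0@0.014] global loadsave.cpp:275 findDecoder imread_('pics/q_scene_mag.png'): can't open/read file: check file path/integrity
[ WARN:0@0.014] global loadsave.cpp:275 findDecoder imread_('pics/q_top_block.png'): can't open/read file: check file path/integrity
[ WARN:0@0.014] global loadsave.cpp:275 findDecoder imread_('pics/q_top_mag.png'): can't open/read file: check file path/integrity
Traceback (most recent call last):
AttributeError: 'NoneType' object has no attribute 'shape'
```

```bash
python3 - <<'E'
from h import *
s=env.read_camera("scene");t=env.read_camera("top")
hs=lambda c:cv2.cvtColor(c["img"],cv2.COLOR_RGB2HSV)
for n,c,pts in (("s",s,dict(bt=(193,200),side=(187,205),end=(206,216),bg=(220,200),bg2=(178,210),roof=(293,182),bgm=(280,210),bgm2=(265,165))),("t",t,dict(bt=(214,229),side=(210,235),end=(233,239),bg=(225,215),bg2=(205,245),roof=(280,180),bgm=(265,210),bgm2=(248,170)))):
    for k,(u,v) in pts.items(): print(n,k,c["img"][v,u],hs(c)[v-1:v+2,u-1:u+2].reshape(-1,3).mean(0).round())
E
```

```text
s bt [239 207 159] [ 18.  85. 240.]
s side [165 141 112] [ 16.  87. 170.]
s end [146 115  86] [ 14. 105. 146.]
s bg [228 205 160] [ 20.  76. 228.]
s bg2 [229 205 162] [ 19.  73. 229.]
s roof [201 202 201] [ 71.   2. 202.]
s bgm [233 217 171] [ 21.  69. 231.]
s bgm2 [221 200 159] [ 20.  72. 221.]
t bt [195 160 128] [ 14.  88. 196.]
t side [116  94  77] [ 13.  87. 116.]
t end [106  87  72] [ 14.  82. 107.]
t bg [179 155 128] [ 16.  72. 177.]
t bg2 [178 153 126] [ 16.  73. 179.]
t roof [156 152 151] [ 10.   8. 156.]
t bgm [180 160 131] [ 17.  70. 181.]
t bgm2 [168 149 123] [ 17.  69. 171.]
```

```bash
cat > p.py <<'E'
from h import *
s=env.read_camera("scene");t=env.read_camera("top")
def rep(n,c,q,off,S,z):
    q=(np.array(q,float)+.5)/S-.5+off
    P=np.array([onz(c,u,z) for u in q]); E=np.diff(np.vstack([P,P[:1]]),axis=0)
    print(n,P.round(0).tolist(),"sides",np.linalg.norm(E,axis=1).round(1),"ang",np.degrees(np.arctan2(E[:,1],E[:,0])).round(1),"ctr",P.mean(0).round(1))
rep("top block",t,[(80,328),(108,292),(278,355),(248,393)],(180,160),5,38)
rep("top mag",t,[(370,124),(398,28),(625,62),(603,158)],(180,160),5,49)
rep("sc block",s,[(62,240),(100,227),(185,320),(138,338)],(165,130),4,38)
rep("sc mag",s,[(390,185),(470,128),(635,218),(560,280)],(165,130),4,49)
rep("sc light",s,[(208,118),(320,93),(338,125),(220,150)],(165,130),4,22)
E
python3 p.py
```

```text
top block [[453.0, 306.0], [482.0, 290.0], [429.0, 176.0], [399.0, 195.0]] sides [ 33.4 125.7  34.8 123.9] ang [ -28.5 -115.3  148.7   64.1] ctr [440.8 241.8]
top mag [[617.0, 119.0], [708.0, 100.0], [672.0, -60.0], [583.0, -40.0]] sides [ 92.9 164.   91.1 162.8] ang [ -11.7 -102.7  167.5   77.9] ctr [644.9  29.6]
sc block [[451.0, 303.0], [476.0, 287.0], [425.0, 172.0], [394.0, 190.0]] sides [ 29.9 126.7  35.8 126.8] ang [ -31.3 -114.   149.8   63.3] ctr [436.5 237.8]
sc mag [[612.0, 116.0], [703.0, 97.0], [667.0, -63.0], [579.0, -46.0]] sides [ 92.4 164.3  89.  164.9] ang [ -11.4 -102.7  169.    78.5] ctr [640.4  26. ]
sc light [[642.0, 309.0], [715.0, 247.0], [686.0, 211.0], [612.0, 276.0]] sides [95.4 47.  97.9 44.6] ang [ -40.2 -129.   138.4   47.8] ctr [663.8 260.6]
```

```bash
python3 - <<'E'
from h import *
from scipy.spatial.transform import Rotation as Ro
c=env.read_camera("wrist");s=env.state()
R,_=cv2.Rodrigues(c["rvec"]);C=-R.T@c["tvec"]
T=Ro.from_euler("xyz",s["tcp_rot"]).as_matrix()
print("cam in tool",T.T@(C-s["eef_pos"]),"axis",T.T@R.T[:,2],"right",T.T@R.T[:,0], s["t"])
E
```

```text
cam in tool [76.61998344  0.14859827 20.3681753 ] axis [-2.73686268e-01  3.74911291e-04  9.61818947e-01] right [-2.44840554e-04  9.99999864e-01 -4.59463539e-04] 0.55
```

```bash
cat > go.py <<'E'
from h import *
import sys
def delta(x,y,z,yawdeg,s=None):
    s=s or env.state(); from scipy.spatial.transform import Rotation as Ro
    T=Ro.from_euler("xyz",s["tcp_rot"]).as_matrix()
    d=T.T@(np.array([x,y,z])-s["eef_pos"])
    w=(T.T@Ro.from_euler("xyz",[np.pi,0,np.radians(yawdeg)]).as_matrix())
    r=Ro.from_matrix(w).as_rotvec(degrees=True)
    return d/150,r/45
if __name__=="__main__":
    d,r=delta(*map(float,sys.argv[1:5])); print(d.round(4),r.round(4))
E
python3 go.py 419 199 405 64.3
python3 -m pendant '[{"x":-1,"y":-0.9,"rz":1,"jaw":1},{"x":-1,"y":-0.9,"rz":1,"jaw":1},{"x":-1,"y":-0.9,"rz":1,"jaw":1},{"x":-1,"y":-0.9,"rz":1,"jaw":1},{"x":-1,"y":-0.9,"rz":1,"jaw":1}]'
python3 go.py 419 199 405 64.3
```

```text
[-2.2959e+00 -2.0949e+00 -1.7000e-03] [ 1.0000e-04 -1.0000e-04  2.2009e+00]
[-2.2959e+00 -2.0949e+00 -1.7000e-03] [ 1.0000e-04 -1.0000e-04  2.2009e+00]invalid input
```

```bash

python3 -m pendant '[{"x":-1,"y":-0.9,"z":0,"rx":0,"ry":0,"rz":1,"jaw":1},{"x":-1,"y":-0.9,"z":0,"rx":0,"ry":0,"rz":1,"jaw":1},{"x":-1,"y":-0.9,"z":0,"rx":0,"ry":0,"rz":1,"jaw":1},{"x":-1,"y":-0.9,"z":0,"rx":0,"ry":0,"rz":1,"jaw":1},{"x":-1,"y":-0.9,"z":0,"rx":0,"ry":0,"rz":1,"jaw":1}]'
python3 go.py 419 199 405 64.3
```

```text
t: 1.18
eef_pos: [284.7, 425.8, 405.1]
tcp_rot: [3.141, -0.0, 2.063]
ft_force: [-0.3, -0.1, -0.9]
opening: 1.001
[-1.7553e+00  7.4500e-02  1.0000e-04] [ 5.0000e-04 -7.0000e-04  1.1977e+00]
```

```bash

python3 -m pendant '[{"x":-1,"y":0.05,"z":0,"rx":0,"ry":0,"rz":1,"jaw":1},{"x":-1,"y":0.05,"z":0,"rx":0,"ry":0,"rz":1,"jaw":1},{"x":-1,"y":0.05,"z":0,"rx":0,"ry":0,"rz":1,"jaw":1},{"x":-1,"y":0.05,"z":0,"rx":0,"ry":0,"rz":1,"jaw":1},{"x":-1,"y":0.05,"z":0,"rx":0,"ry":0,"rz":1,"jaw":1}]'
python3 go.py 419 199 405 64.3
```

```text
t: 1.8
eef_pos: [361.9, 298.6, 404.7]
tcp_rot: [3.142, -0.0, 1.283]
ft_force: [-0.9, 0.8, -0.8]
opening: 0.998
[-0.5283  0.5534 -0.0018] [ 0.     -0.0003  0.2041]
```

```bash

python3 -m pendant '[{"x":-0.53,"y":0.55,"z":0.3,"rx":0,"ry":0,"rz":0.2,"jaw":1},{"x":-0.53,"y":0.55,"z":0.3,"rx":0,"ry":0,"rz":0.2,"jaw":1},{"x":-0.53,"y":0.55,"z":0.3,"rx":0,"ry":0,"rz":0.2,"jaw":1},{"x":-0.53,"y":0.55,"z":0.3,"rx":0,"ry":0,"rz":0.2,"jaw":1}]'
python3 - <<'E'
from h import *
for n in("wrist",):
    c=env.read_camera(n); cv2.imwrite(f"pics/{n}2.png",c["img"][:,:,::-1])
E
```

```text
t: 2.3
eef_pos: [418.2, 198.9, 359.8]
tcp_rot: [-3.141, -0.0, 1.126]
ft_force: [-0.5, 0.7, 0.8]
opening: 0.999
```

View pics/wrist2.png

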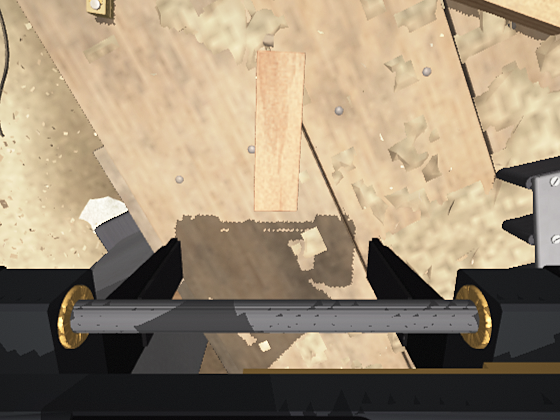

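The wrist view shows the block's top face with corners at about (257,50), (306,53), (297,211) and (254,210). The magazine's edge is at the right, around (520,200).

```bash
cat > w.py <<'E'
from h import *
c=env.read_camera("wrist")
q=[(254,211),(257,51),(305.5,53.5),(297.5,211)]
P=np.array([onz(c,u,38) for u in q]); E=np.diff(np.vstack([P,P[:1]]),axis=0)
print(P.round(1).tolist(),np.linalg.norm(E,axis=1).round(1),np.degrees(np.arctan2(E[:,1],E[:,0])).round(1),P.mean(0))
q=[(254,211),(257,51),(305.5,53.5),(297.5,211)]
E
python3 w.py
```

```text
[[396.7, 194.4], [456.3, 309.5], [489.5, 291.7], [431.0, 178.1]] [129.6  37.7 127.8  38. ] [  62.6  -28.2 -117.2  154.5] [443.36723492 243.43971639]
```

```bash
python3 go.py 422 202.5 192.5 62.7
```

```text
[0.0303 0.016  1.1177] [ 0.0006 -0.0009  0.0411]
```

```bash

python3 -m pendant '[{"x":0.03,"y":0.016,"z":0.4,"rx":0,"ry":0,"rz":0.04,"jaw":1},{"x":0.03,"y":0.016,"z":0.75,"rx":0,"ry":0,"rz":0.04,"jaw":1},{"x":0.03,"y":0.016,"z":1,"rx":0,"ry":0,"rz":0.04,"jaw":1},{"x":0.03,"y":0.016,"z":1,"rx":0,"ry":0,"rz":0.04,"jaw":1}]'
python3 - <<'E'
from h import *
c=env.read_camera("wrist"); cv2.imwrite("pics/wrist3.png",c["img"][:,:,::-1])
E
python3 go.py 422 202.5 192.5 62.7
```

```text
t: 2.9
eef_pos: [421.7, 202.1, 208.4]
tcp_rot: [-3.139, 0.003, 1.094]
ft_force: [-0.5, 0.6, 0.1]
opening: 1.0
[ 0.002  -0.0018  0.1156] [-0.0013  0.0011 -0.0005]
```

View pics/wrist3.png

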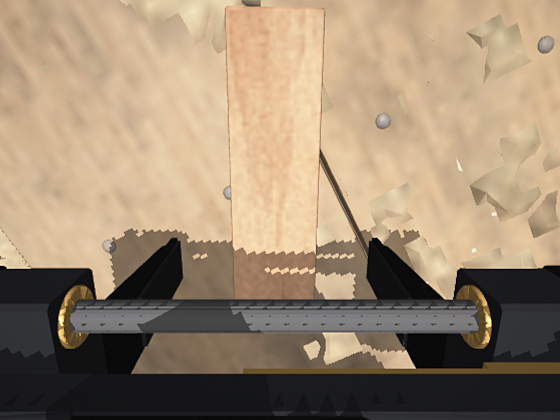

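The block lies centred between the open fingers (columns 226–324), so I'll lower and close.

```bash

python3 -m pendant '[{"x":0,"y":0,"z":0.11,"rx":0,"ry":0,"rz":0,"jaw":1},{"x":0,"y":0,"z":0.11,"rx":0,"ry":0,"rz":0,"jaw":0.5},{"x":0,"y":0,"z":0.11,"rx":0,"ry":0,"rz":0,"jaw":0},{"x":0,"y":0,"z":0.11,"rx":0,"ry":0,"rz":0,"jaw":0},{"x":0,"y":0,"z":0.11,"rx":0,"ry":0,"rz":0,"jaw":0},{"x":0,"y":0,"z":0.11,"rx":0,"ry":0,"rz":0,"jaw":0}]'
python3 - <<'E'
from h import *
c=env.read_camera("wrist"); cv2.imwrite("pics/wrist4.png",c["img"][:,:,::-1]); print(env.state()["opening"]*95)
E
```

```text
t: 3.7
eef_pos: [422.4, 201.2, 193.4]
tcp_rot: [3.141, -0.0, 1.091]
ft_force: [-0.1, -0.6, 0.3]
opening: 0.529
46.7849683061482
```

View pics/wrist4.png

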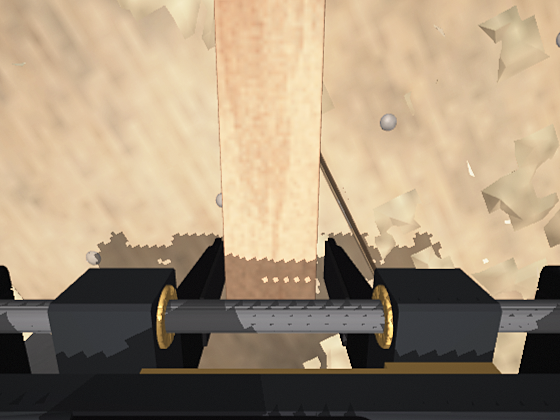

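The jaws are still closing (opening 0.53), so I'll let them finish.

```bash

python3 -m pendant '[{"x":0,"y":0,"z":0,"rx":0,"ry":0,"rz":0,"jaw":0},{"x":0,"y":0,"z":0,"rx":0,"ry":0,"rz":0,"jaw":0},{"x":0,"y":0,"z":0,"rx":0,"ry":0,"rz":0,"jaw":0},{"x":0,"y":0,"z":0,"rx":0,"ry":0,"rz":0,"jaw":0}]'
```

```text
t: 4.25
eef_pos: [422.3, 201.1, 193.2]
tcp_rot: [-3.141, 0.0, 1.091]
ft_force: [-1.1, 0.6, 1.7]
opening: 0.401
```

```bash

python3 -m pendant '[{"x":0,"y":0,"z":-0.4,"rx":0,"ry":0,"rz":0,"jaw":0},{"x":0,"y":0,"z":-0.8,"rx":0,"ry":0,"rz":0,"jaw":0},{"x":0,"y":0,"z":-1,"rx":0,"ry":0,"rz":0.25,"jaw":0},{"x":0,"y":0,"z":-1,"rx":0,"ry":0,"rz":0.5,"jaw":0},{"x":0,"y":0,"z":-1,"rx":0,"ry":0,"rz":0.75,"jaw":0},{"x":0,"y":0,"z":-1,"rx":0,"ry":0,"rz":0.75,"jaw":0}]'
python3 go.py 608 167 390 -11.7
```

```text
t: 5.0
eef_pos: [422.2, 201.1, 343.1]
tcp_rot: [-3.142, 0.0, 0.502]
ft_force: [1.1, 0.8, -0.8]
opening: 0.398
[ 0.9757  0.7959 -0.3126] [-0.000e+00  3.000e-04  8.998e-01]
```

```bash

python3 -m pendant '[{"x":0.3,"y":0.2,"z":-0.3,"rx":0,"ry":0,"rz":0.2,"jaw":0},{"x":0.6,"y":0.5,"z":-0.3,"rx":0,"ry":0,"rz":0.4,"jaw":0},{"x":0.9,"y":0.7,"z":-0.31,"rx":0,"ry":0,"rz":0.6,"jaw":0},{"x":0.97,"y":0.8,"z":-0.31,"rx":0,"ry":0,"rz":0.8,"jaw":0},{"x":0.97,"y":0.8,"z":-0.31,"rx":0,"ry":0,"rz":0.9,"jaw":0},{"x":0.97,"y":0.8,"z":-0.31,"rx":0,"ry":0,"rz":0.9,"jaw":0}]'
python3 - <<'E'
from h import *
c=env.read_camera("wrist"); cv2.imwrite("pics/wrist5.png",c["img"][:,:,::-1]); print(env.state()["opening"]*95)
E
```

```text
t: 5.75
eef_pos: [607.8, 165.9, 389.1]
tcp_rot: [3.141, 0.001, -0.201]
ft_force: [-0.3, 0.1, -0.7]
opening: 0.405
37.58031981479034
```

View pics/wrist5.png

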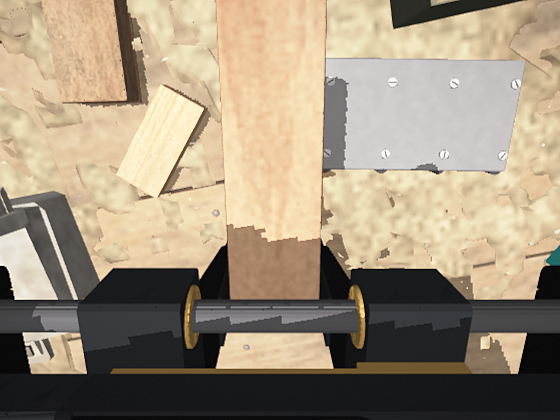

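The roof shows at columns 326–524, rows 58–172, but its left edge is hidden behind the held block. I'll shift 35 mm left so all of it shows.

```bash

python3 -m pendant '[{"x":0,"y":-0.23,"z":0,"rx":0,"ry":0,"rz":0,"jaw":0},{"x":0,"y":-0.23,"z":0,"rx":0,"ry":0,"rz":0,"jaw":0},{"x":0,"y":-0.23,"z":0,"rx":0,"ry":0,"rz":0,"jaw":0}]'
cat > roof.py <<'E'
from h import *
import sys
def lines(c,x0,y0,x1,y1):
    im=c["img"].astype(int); hsv=cv2.cvtColor(c["img"],cv2.COLOR_RGB2HSV)
    m=((hsv[...,1]<30)&(hsv[...,2]>70)).astype(np.uint8)*255
    k=np.zeros_like(m);k[y0:y1,x0:x1]=m[y0:y1,x0:x1]
    k=cv2.morphologyEx(cv2.morphologyEx(k,cv2.MORPH_CLOSE,np.ones((9,9))),cv2.MORPH_OPEN,np.ones((7,7)))
    cs,_=cv2.findContours(k,cv2.RETR_EXTERNAL,cv2.CHAIN_APPROX_NONE); ct=max(cs,key=cv2.contourArea)[:,0].astype(float)
    return k,ct
if __name__=="__main__":
    c=env.read_camera("wrist"); cv2.imwrite("pics/wrist6.png",c["img"][:,:,::-1])
    k,ct=lines(c,327,30,560,220)
    P=np.array([onz(c,u,49) for u in ct]).astype(np.float32)
    r=cv2.minAreaRect(P); print(r)
    q=cv2.approxPolyDP(cv2.convexHull(ct.astype(np.int32)),4,True)[:,0]; print(q.tolist(),[onz(c,u,49).round(1).tolist() for u in q])
    v=c["img"][:,:,::-1].copy(); cv2.polylines(v,[ct.astype(int)],True,(0,0,255),1); cv2.imwrite("pics/roof6.png",v); print(env.state()["eef_pos"])
E
python3 roof.py
```

```text
t: 6.18
eef_pos: [614.3, 199.8, 389.6]
tcp_rot: [3.141, 0.0, -0.202]
ft_force: [-0.0, -0.8, -1.8]
opening: 0.394
((646.6091918945312, 31.061447143554688), (171.1827392578125, 94.322021484375), 77.74022674560547)
[[364, 58], [559, 60], [559, 111], [542, 169], [358, 170]] [[710.2, 104.5], [676.2, -53.5], [634.4, -53.9], [586.0, -39.4], [618.2, 122.4]]
[614.39550947 199.50520612 389.72517297]
```

View pics/roof6.png

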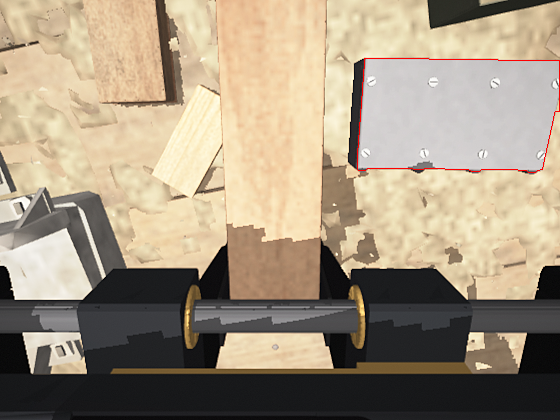

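```bash
python3 - <<'E'
from roof import *
c=env.read_camera("wrist"); 
k,ct=lines(c,327,30,560,220)
P=np.array([onz(c,u,49) for u in ct])
# to rough mag frame
o=np.array([646.,31.]);a=np.radians(-12.); ex=np.array([np.cos(a),np.sin(a)]);ey=np.array([-ex[1],ex[0]])
Q=np.c_[(P-o)@ex,(P-o)@ey]
for n,sel in (("front",(Q[:,0]<-42)&(abs(Q[:,1])<75)),("back",(Q[:,0]>42)&(abs(Q[:,1])<70)),("left",(Q[:,1]>80)&(abs(Q[:,0])<40))):
    vx,vy,x,y=cv2.fitLine(P[sel].astype(np.float32),cv2.DIST_HUBER,0,.01,.01).ravel(); d=np.array([x,y])-o
    print(n,sel.sum(),np.degrees(np.arctan2(vy,vx)).round(2),"offset x,y",(d@ex).round(1),(d@ey).round(1))
E
```

```text
front 167 77.78 offset x,y -44.4 1.8
back 168 77.6 offset x,y 47.3 -0.0
left 96 -12.38 offset x,y 0.9 85.3
```

```bash
python3 - <<'E'
from roof import *
c=env.read_camera("wrist"); s=env.state()
im=cv2.cvtColor(c["img"],cv2.COLOR_RGB2LAB).astype(float)
zt=s["eef_pos"][2]-193.3+38
L=[];Rr=[]
g=im[...,0]
for r in range(5,215,3):
    row=cv2.GaussianBlur(g[r:r+1].astype(np.float32),(5,1),0)[0]; d=np.abs(np.gradient(row))
    L.append((205+d[205:240].argmax(),r)); Rr.append((312+d[312:340].argmax(),r))
yaw=s["tcp_rot"][2]; tx=np.array([np.cos(yaw),np.sin(yaw)]);ty=np.array([np.sin(yaw),-np.cos(yaw)])
for n,q in(("L",L),("R",Rr)):
    P=np.array([onz(c,u,zt) for u in q])-s["eef_pos"][:2]; Q=np.c_[P@tx,P@ty]
    vx,vy,x,y=cv2.fitLine(Q.astype(np.float32),cv2.DIST_HUBER,0,.01,.01).ravel(); vx,vy=(vx,vy) if vx>0 else(-vx,-vy)
    print(n,"ang in tool",np.degrees(np.arctan2(vy,vx)).round(2),"y at x=0,50,100",[(y+vy/vx*(k-x)).round(2) for k in(0,50,100)], Q[:,0].min().round(),Q[:,0].max().round())
print(np.degrees(yaw))
E
```

```text
L ang in tool 0.35 y at x=0,50,100 [np.float32(-20.77), np.float32(-20.46), np.float32(-20.15)] 36.0 109.0
R ang in tool -0.11 y at x=0,50,100 [np.float32(17.87), np.float32(17.77), np.float32(17.68)] 36.0 109.0
-11.693269165905733
```

```bash
python3 go.py 464.7 70.3 330 -12.3
```

```text
[-0.8037  1.0445  0.3989] [0.     0.     0.0135]
```

```bash

python3 -m pendant '[{"x":-0.3,"y":0.3,"z":0,"rx":0,"ry":0,"rz":0.01,"jaw":0},{"x":-0.5,"y":0.6,"z":0.1,"rx":0,"ry":0,"rz":0.013,"jaw":0},{"x":-0.75,"y":0.85,"z":0.3,"rx":0,"ry":0,"rz":0.013,"jaw":0},{"x":-0.8,"y":1,"z":0.4,"rx":0,"ry":0,"rz":0.013,"jaw":0},{"x":-0.8,"y":1,"z":0.4,"rx":0,"ry":0,"rz":0.013,"jaw":0}]'
python3 go.py 464.7 70.3 196 -12.3
```

```text
t: 6.95
eef_pos: [466.1, 76.2, 329.5]
tcp_rot: [3.141, 0.001, -0.216]
ft_force: [-0.0, 0.8, -0.9]
opening: 0.402
[5.00e-04 3.99e-02 8.90e-01] [ 0.0004  0.0016 -0.0023]
```

```bash

python3 -m pendant '[{"x":0,"y":0.04,"z":0.35,"rx":0,"ry":0,"rz":0,"jaw":0},{"x":0,"y":0.04,"z":0.7,"rx":0,"ry":0,"rz":0,"jaw":0},{"x":0,"y":0.04,"z":0.89,"rx":0,"ry":0,"rz":0,"jaw":0},{"x":0,"y":0.04,"z":0.89,"rx":0,"ry":0,"rz":0,"jaw":0},{"x":0,"y":0.04,"z":0.89,"rx":0,"ry":0,"rz":0,"jaw":0}]'
python3 - <<'E'
from h import *
c=env.read_camera("wrist"); cv2.imwrite("pics/wrist7.png",c["img"][:,:,::-1])
for n in ("scene","top"):
    c=env.read_camera(n); cv2.imwrite(f"pics/{n}7.png",cv2.resize(c["img"][130:260,165:345,::-1],None,fx=4,fy=4,interpolation=cv2.INTER_CUBIC))
E
```

```text
t: 7.58
eef_pos: [466.1, 71.7, 197.3]
tcp_rot: [-3.141, -0.002, -0.214]
ft_force: [0.5, -0.6, -1.3]
opening: 0.396
```

View pics/wrist7.png

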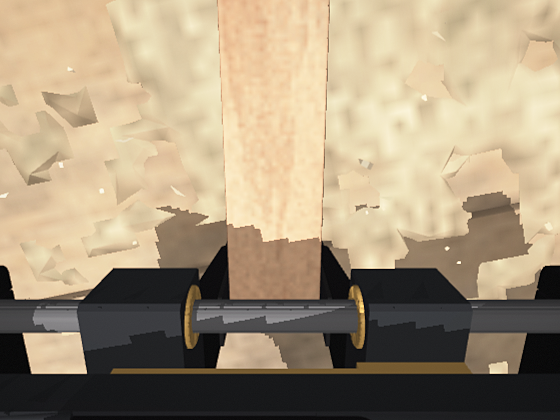

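View pics/scene7.png

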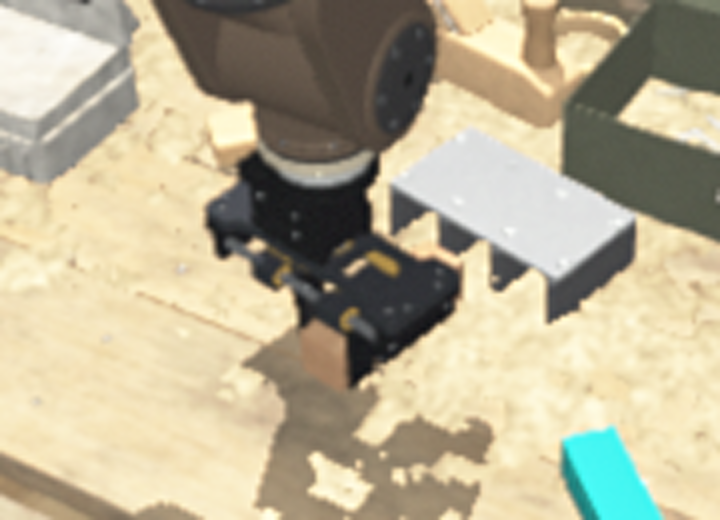

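View pics/top7.png

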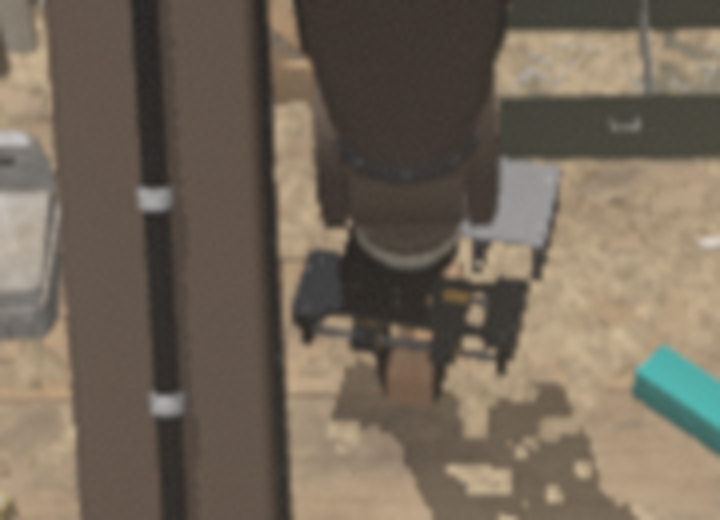

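```bash

python3 -m pendant '[{"x":0.08,"y":0,"z":0.014,"rx":0,"ry":0,"rz":0,"jaw":0},{"x":0.12,"y":0,"z":0.014,"rx":0,"ry":0,"rz":0,"jaw":0},{"x":0.12,"y":0,"z":0.014,"rx":0,"ry":0,"rz":0,"jaw":0}]'
python3 - <<'E'
from h import *
c=env.read_camera("wrist"); cv2.imwrite("pics/wrist8.png",cv2.resize(c["img"][0:140,130:420,::-1],None,fx=2.7,fy=2.7)); print(env.state()["eef_pos"])
E
```

```text
t: 8.1
eef_pos: [483.5, 67.5, 194.1]
tcp_rot: [-3.141, -0.001, -0.215]
ft_force: [-0.0, 0.2, -1.1]
opening: 0.402
[483.12684536  67.51992718 194.08958325]
```

View pics/wrist8.png

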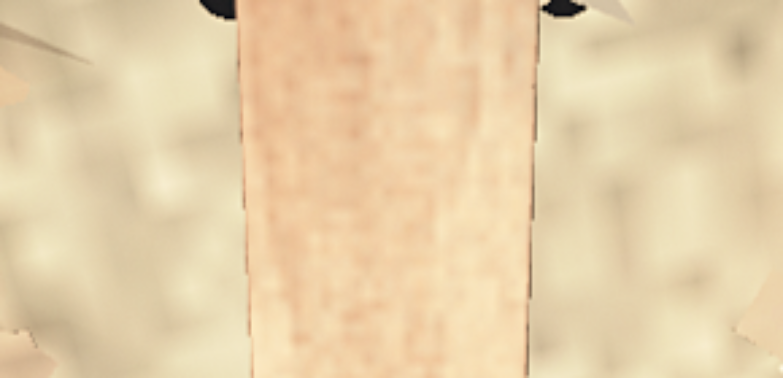

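Both wall noses are now visible at the top edge. Their outer edges are at columns 204 and 347, mid 275.7, against the block's middle at 274.1. So I shift about 0.7 mm right and creep forward.

```bash

python3 -m pendant '[{"x":0.02,"y":0.005,"z":0,"rx":0,"ry":0,"rz":0,"jaw":0},{"x":0.05,"y":0.005,"z":0,"rx":0,"ry":0,"rz":0,"jaw":0},{"x":0.05,"y":0.005,"z":0,"rx":0,"ry":0,"rz":0,"jaw":0}]'
python3 - <<'E'
from h import *
c=env.read_camera("wrist"); cv2.imwrite("pics/wrist9.png",cv2.resize(c["img"][0:140,130:420,::-1],None,fx=2.7,fy=2.7)); print(env.state()["ft_force"])
E
```

```text
t: 8.52
eef_pos: [490.5, 65.2, 194.1]
tcp_rot: [-3.141, -0.0, -0.215]
ft_force: [0.5, 0.1, -1.1]
opening: 0.4
[ 0.19619675  0.1956138  -1.31142652]
```

View pics/wrist9.png

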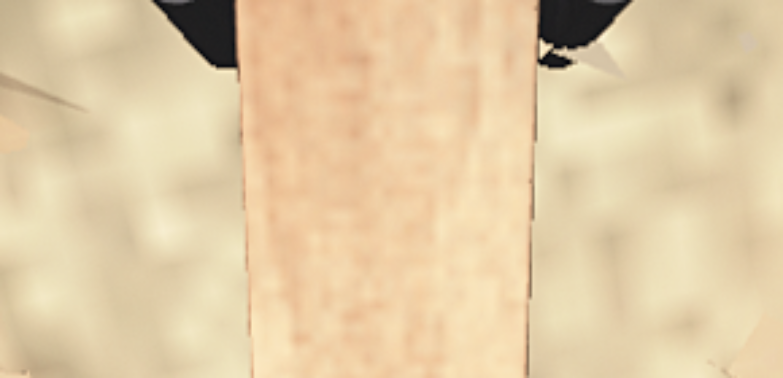

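Tip is level with the mouth plane (mouth at tool x ≈ 109). The noses are centred to within about 0.4 mm. Creeping in.

```bash

python3 -m pendant '[{"x":0.012,"y":0.002,"z":0,"rx":0,"ry":0,"rz":0,"jaw":0},{"x":0.024,"y":0.002,"z":0,"rx":0,"ry":0,"rz":0,"jaw":0},{"x":0.036,"y":0.002,"z":0,"rx":0,"ry":0,"rz":0,"jaw":0},{"x":0.048,"y":0.002,"z":0,"rx":0,"ry":0,"rz":0,"jaw":0}]'
python3 -m pendant '[{"x":0.015,"y":0,"z":0,"rx":0,"ry":0,"rz":0,"jaw":0},{"x":0.03,"y":0,"z":0,"rx":0,"ry":0,"rz":0,"jaw":0},{"x":0.045,"y":0,"z":0,"rx":0,"ry":0,"rz":0,"jaw":0},{"x":0.06,"y":0,"z":0,"rx":0,"ry":0,"rz":0,"jaw":0}]'
python3 - <<'E'
from h import *
c=env.read_camera("wrist"); cv2.imwrite("pics/wrist10.png",cv2.resize(c["img"][0:200,130:420,::-1],None,fx=2.7,fy=2.7)); print(env.state()["ft_force"],env.state()["moment"])
E
```

```text
t: 9.07
eef_pos: [497.3, 63.5, 194.1]
tcp_rot: [-3.142, -0.0, -0.215]
ft_force: [0.9, 1.0, -0.7]
opening: 0.398
t: 9.57
eef_pos: [506.1, 61.5, 194.1]
tcp_rot: [-3.142, -0.0, -0.215]
ft_force: [-0.5, 0.2, -1.8]
opening: 0.396
[ 0.59108495  0.40896723 -1.02682003] [-0.03362774  0.22633045 -0.03039599]
```

View pics/wrist10.png

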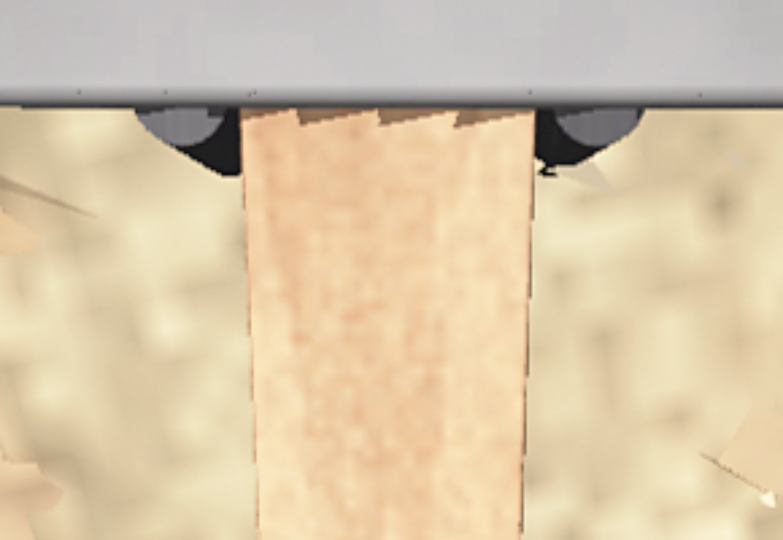

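The tip is about 18 mm inside bay_2, centred (nose mid 389 = block mid 389 in the crop) with the roof edge level. Expect a stop after about 48 mm more if an end is there, or about 70 mm if clear.

```bash

python3 -m pendant '[{"x":0.025,"y":0,"z":0,"rx":0,"ry":0,"rz":0,"jaw":0},{"x":0.05,"y":0,"z":0,"rx":0,"ry":0,"rz":0,"jaw":0},{"x":0.075,"y":0,"z":0,"rx":0,"ry":0,"rz":0,"jaw":0},{"x":0.1,"y":0,"z":0,"rx":0,"ry":0,"rz":0,"jaw":0},{"x":0.125,"y":0,"z":0,"rx":0,"ry":0,"rz":0,"jaw":0}]'
```

```text
t: 10.25
eef_pos: [524.5, 57.5, 194.1]
tcp_rot: [-3.141, -0.0, -0.215]
ft_force: [0.6, 0.4, -2.1]
opening: 0.396
```

```bash

python3 -m pendant '[{"x":0.025,"y":0,"z":0,"rx":0,"ry":0,"rz":0,"jaw":0},{"x":0.05,"y":0,"z":0,"rx":0,"ry":0,"rz":0,"jaw":0},{"x":0.075,"y":0,"z":0,"rx":0,"ry":0,"rz":0,"jaw":0},{"x":0.1,"y":0,"z":0,"rx":0,"ry":0,"rz":0,"jaw":0},{"x":0.125,"y":0,"z":0,"rx":0,"ry":0,"rz":0,"jaw":0}]'
```

```text
t: 10.88
eef_pos: [542.8, 53.5, 194.1]
tcp_rot: [-3.141, -0.0, -0.215]
ft_force: [-0.7, -0.5, -1.7]
opening: 0.397
```

```bash

python3 -m pendant '[{"x":0.01,"y":0,"z":0,"rx":0,"ry":0,"rz":0,"jaw":0},{"x":0.02,"y":0,"z":0,"rx":0,"ry":0,"rz":0,"jaw":0},{"x":0.03,"y":0,"z":0,"rx":0,"ry":0,"rz":0,"jaw":0}]'
python3 -m pendant '[{"x":0.01,"y":0,"z":0,"rx":0,"ry":0,"rz":0,"jaw":0},{"x":0.013,"y":0,"z":0,"rx":0,"ry":0,"rz":0,"jaw":0}]'
```

```text
t: 11.25
eef_pos: [547.0, 52.6, 194.1]
tcp_rot: [-3.142, 0.0, -0.215]
ft_force: [0.6, -0.1, -1.6]
opening: 0.398
t: 11.5
eef_pos: [549.0, 52.2, 194.1]
tcp_rot: [-3.141, -0.0, -0.215]
ft_force: [0.4, -0.4, -1.4]
opening: 0.403
```

```bash

python3 -m pendant '[{"x":0.007,"y":0,"z":0,"rx":0,"ry":0,"rz":0,"jaw":0},{"x":0.01,"y":0,"z":0,"rx":0,"ry":0,"rz":0,"jaw":0}]'
```

```text
t: 11.75
eef_pos: [550.4, 51.9, 194.2]
tcp_rot: [-3.141, -0.0, -0.215]
ft_force: [-0.3, -0.5, -0.3]
opening: 0.401
```

```bash

python3 -m pendant '[{"x":0.007,"y":0,"z":0,"rx":0,"ry":0,"rz":0,"jaw":0},{"x":0.007,"y":0,"z":0,"rx":0,"ry":0,"rz":0,"jaw":0}]'
```

```text
t: 12.0
eef_pos: [551.3, 51.7, 194.1]
tcp_rot: [-3.142, 0.0, -0.215]
ft_force: [-0.3, -0.2, -2.6]
opening: 0.4
```

```bash

python3 -m pendant '[{"x":0.007,"y":0,"z":0,"rx":0,"ry":0,"rz":0,"jaw":0},{"x":0.007,"y":0,"z":0,"rx":0,"ry":0,"rz":0,"jaw":0}]'
```

```text
t: 12.25
eef_pos: [551.8, 51.6, 193.9]
tcp_rot: [3.141, 0.002, -0.215]
ft_force: [-4.6, 1.5, 1.0]
opening: 0.4
```

```bash

python3 -m pendant '[{"x":0.007,"y":0,"z":0,"rx":0,"ry":0,"rz":0,"jaw":0},{"x":0.007,"y":0,"z":0,"rx":0,"ry":0,"rz":0,"jaw":0}]'
```

```text
t: 12.5
eef_pos: [552.2, 51.6, 193.8]
tcp_rot: [3.141, 0.005, -0.214]
ft_force: [-8.4, 3.5, 2.3]
opening: 0.397
```

Firm contact (-8 N) at about 65 mm depth, which is 22 mm short, so bay_2 is blocked. I'll draw the block out.

```bash

python3 -m pendant '[{"x":-0.1,"y":0,"z":0,"rx":0,"ry":0,"rz":0,"jaw":0},{"x":-0.25,"y":0,"z":0,"rx":0,"ry":0,"rz":0,"jaw":0},{"x":-0.4,"y":0,"z":0,"rx":0,"ry":0,"rz":0,"jaw":0},{"x":-0.5,"y":0,"z":0,"rx":0,"ry":0,"rz":0,"jaw":0},{"x":-0.52,"y":0,"z":0,"rx":0,"ry":0,"rz":0,"jaw":0},{"x":-0.52,"y":0,"z":0,"rx":0,"ry":0,"rz":0,"jaw":0}]'
python3 - <<'E'
from h import *
c=env.read_camera("wrist"); cv2.imwrite("pics/wrist11.png",cv2.resize(c["img"][0:140,130:420,::-1],None,fx=2.7,fy=2.7)); print(env.state()["eef_pos"])
E
```

```text
t: 13.25
eef_pos: [477.6, 67.8, 194.2]
tcp_rot: [-3.141, -0.001, -0.215]
ft_force: [-0.3, 0.0, -1.6]
opening: 0.398
[477.80386206  67.75335142 194.19853065]
```

View pics/wrist11.png

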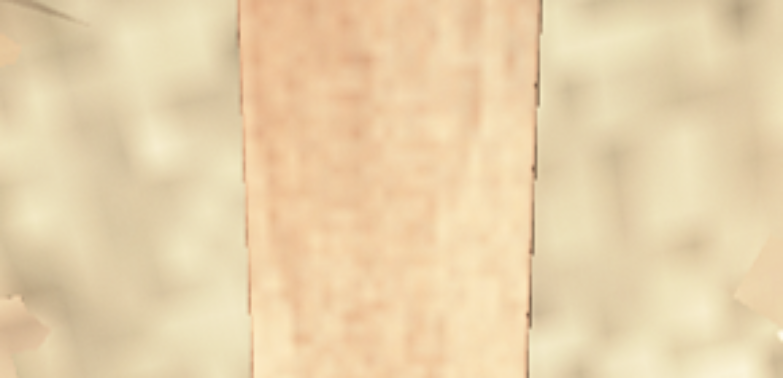

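Clear of the mouth; nothing came out with it. Moving sideways 52 mm to bay_3 (tool y = +0.347).

```bash

python3 -m pendant '[{"x":0,"y":0.2,"z":0,"rx":0,"ry":0,"rz":0,"jaw":0},{"x":0,"y":0.347,"z":0,"rx":0,"ry":0,"rz":0,"jaw":0},{"x":0.03,"y":0.347,"z":0,"rx":0,"ry":0,"rz":0,"jaw":0},{"x":0.05,"y":0.347,"z":0,"rx":0,"ry":0,"rz":0,"jaw":0},{"x":0.05,"y":0.347,"z":0,"rx":0,"ry":0,"rz":0,"jaw":0}]'
python3 - <<'E'
from h import *
c=env.read_camera("wrist"); cv2.imwrite("pics/wrist12.png",cv2.resize(c["img"][0:140,130:420,::-1],None,fx=2.7,fy=2.7)); print(env.state()["eef_pos"])
E
```

```text
t: 13.92
eef_pos: [473.9, 15.9, 194.1]
tcp_rot: [-3.141, -0.001, -0.214]
ft_force: [-0.4, 0.6, -0.9]
opening: 0.398
[473.67416474  15.92997172 194.06010715]
```

View pics/wrist12.png

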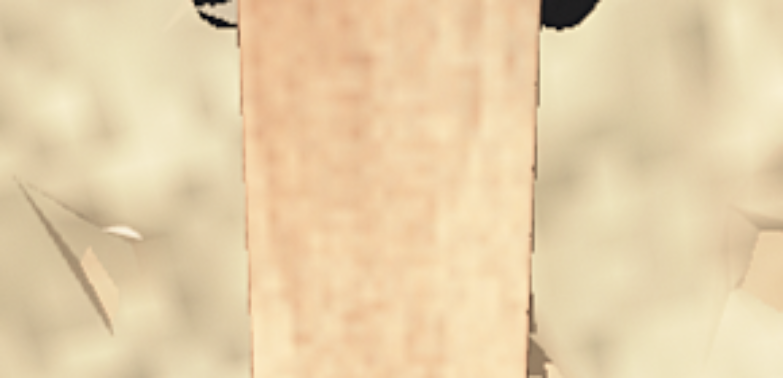

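```bash

python3 -m pendant '[{"x":0.02,"y":0.006,"z":0,"rx":0,"ry":0,"rz":0,"jaw":0},{"x":0.04,"y":0.006,"z":0,"rx":0,"ry":0,"rz":0,"jaw":0},{"x":0.04,"y":0.006,"z":0,"rx":0,"ry":0,"rz":0,"jaw":0}]'
python3 - <<'E'
from h import *
c=env.read_camera("wrist"); cv2.imwrite("pics/wrist13.png",cv2.resize(c["img"][0:140,130:420,::-1],None,fx=2.7,fy=2.7)); print(env.state()["eef_pos"])
E
```

```text
t: 14.35
eef_pos: [479.4, 13.2, 194.1]
tcp_rot: [-3.141, -0.0, -0.215]
ft_force: [0.3, 0.7, -1.1]
opening: 0.399
[479.20349505  13.2326937  194.11516572]
```

View pics/wrist13.png

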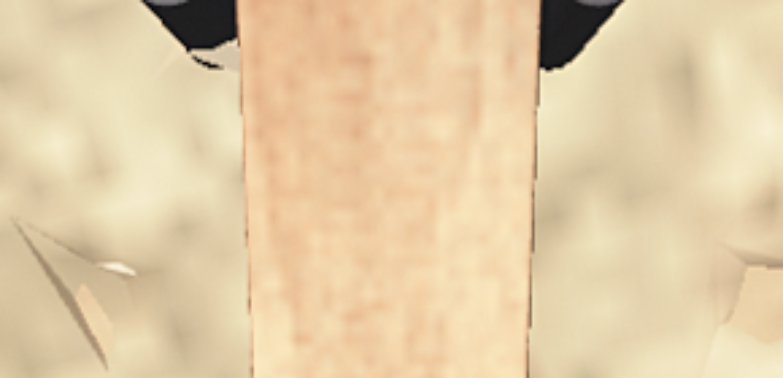

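Row-0 nose corners at 142 and 625 give mid 383.5 against the block's 389, and dead reckoning from bay_2 agrees. The block is about 0.8 mm too far right, so I'll correct left while entering.

```bash

python3 -m pendant '[{"x":0,"y":-0.005,"z":0,"rx":0,"ry":0,"rz":0,"jaw":0},{"x":0.015,"y":-0.005,"z":0,"rx":0,"ry":0,"rz":0,"jaw":0},{"x":0.03,"y":-0.005,"z":0,"rx":0,"ry":0,"rz":0,"jaw":0},{"x":0.045,"y":-0.005,"z":0,"rx":0,"ry":0,"rz":0,"jaw":0},{"x":0.06,"y":-0.005,"z":0,"rx":0,"ry":0,"rz":0,"jaw":0}]'
python3 - <<'E'
from h import *
c=env.read_camera("wrist"); cv2.imwrite("pics/wrist14.png",cv2.resize(c["img"][0:140,130:420,::-1],None,fx=2.7,fy=2.7)); print(env.state()["eef_pos"])
E
```

```text
t: 15.02
eef_pos: [488.2, 12.0, 194.1]
tcp_rot: [-3.142, -0.0, -0.215]
ft_force: [0.0, 0.5, -1.1]
opening: 0.399
[488.49287888  11.93796304 194.12984428]
```

View pics/wrist14.png

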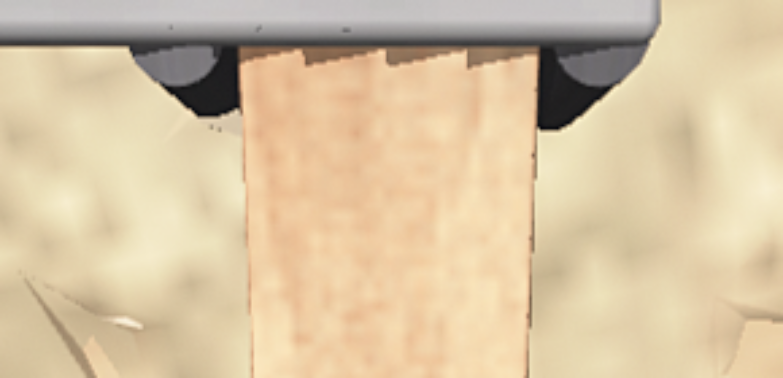

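Centred in bay_3 (noses 130/648, block 239/539, both mid 389). The blocked-stop point would come at TCP x ≈ 541.

```bash

python3 -m pendant '[{"x":0.025,"y":0,"z":0,"rx":0,"ry":0,"rz":0,"jaw":0},{"x":0.05,"y":0,"z":0,"rx":0,"ry":0,"rz":0,"jaw":0},{"x":0.075,"y":0,"z":0,"rx":0,"ry":0,"rz":0,"jaw":0},{"x":0.1,"y":0,"z":0,"rx":0,"ry":0,"rz":0,"jaw":0},{"x":0.125,"y":0,"z":0,"rx":0,"ry":0,"rz":0,"jaw":0}]'
```

```text
t: 15.7
eef_pos: [506.7, 8.0, 194.1]
tcp_rot: [-3.142, -0.0, -0.215]
ft_force: [0.4, 0.4, -1.3]
opening: 0.399
```

```bash

python3 -m pendant '[{"x":0.025,"y":0,"z":0,"rx":0,"ry":0,"rz":0,"jaw":0},{"x":0.05,"y":0,"z":0,"rx":0,"ry":0,"rz":0,"jaw":0},{"x":0.075,"y":0,"z":0,"rx":0,"ry":0,"rz":0,"jaw":0},{"x":0.1,"y":0,"z":0,"rx":0,"ry":0,"rz":0,"jaw":0},{"x":0.125,"y":0,"z":0,"rx":0,"ry":0,"rz":0,"jaw":0}]'
```

```text
t: 16.32
eef_pos: [525.0, 4.0, 194.1]
tcp_rot: [-3.142, 0.0, -0.215]
ft_force: [0.7, -0.0, -2.0]
opening: 0.398
```

```bash

python3 -m pendant '[{"x":0.02,"y":0,"z":0,"rx":0,"ry":0,"rz":0,"jaw":0},{"x":0.04,"y":0,"z":0,"rx":0,"ry":0,"rz":0,"jaw":0},{"x":0.06,"y":0,"z":0,"rx":0,"ry":0,"rz":0,"jaw":0},{"x":0.075,"y":0,"z":0,"rx":0,"ry":0,"rz":0,"jaw":0}]'
```

```text
t: 16.82
eef_pos: [535.9, 1.6, 194.1]
tcp_rot: [-3.141, -0.0, -0.215]
ft_force: [-0.3, 0.2, -1.1]
opening: 0.396
```

```bash

python3 -m pendant '[{"x":0.01,"y":0,"z":0,"rx":0,"ry":0,"rz":0,"jaw":0},{"x":0.014,"y":0,"z":0,"rx":0,"ry":0,"rz":0,"jaw":0}]'
```

```text
t: 17.08
eef_pos: [537.8, 1.2, 194.1]
tcp_rot: [-3.142, 0.0, -0.215]
ft_force: [0.5, 0.5, -1.8]
opening: 0.398
```

```bash

python3 -m pendant '[{"x":0.007,"y":0,"z":0,"rx":0,"ry":0,"rz":0,"jaw":0},{"x":0.007,"y":0,"z":0,"rx":0,"ry":0,"rz":0,"jaw":0}]'
```

```text
t: 17.32
eef_pos: [538.8, 1.0, 194.1]
tcp_rot: [-3.141, -0.0, -0.215]
ft_force: [1.1, -0.8, -1.5]
opening: 0.398
```

```bash

python3 -m pendant '[{"x":0.007,"y":0,"z":0,"rx":0,"ry":0,"rz":0,"jaw":0},{"x":0.007,"y":0,"z":0,"rx":0,"ry":0,"rz":0,"jaw":0}]'
```

```text
t: 17.58
eef_pos: [539.9, 0.8, 194.1]
tcp_rot: [-3.141, -0.0, -0.215]
ft_force: [0.1, 0.2, -1.9]
opening: 0.399
```

```bash

python3 -m pendant '[{"x":0.007,"y":0,"z":0,"rx":0,"ry":0,"rz":0,"jaw":0},{"x":0.007,"y":0,"z":0,"rx":0,"ry":0,"rz":0,"jaw":0}]'
```

```text
t: 17.82
eef_pos: [540.9, 0.6, 194.1]
tcp_rot: [-3.142, -0.0, -0.215]
ft_force: [-0.9, -0.3, -1.7]
opening: 0.394
```

```bash

python3 -m pendant '[{"x":0.007,"y":0,"z":0,"rx":0,"ry":0,"rz":0,"jaw":0},{"x":0.007,"y":0,"z":0,"rx":0,"ry":0,"rz":0,"jaw":0}]'
```

```text
t: 18.08
eef_pos: [541.9, 0.3, 194.1]
tcp_rot: [-3.142, -0.0, -0.215]
ft_force: [-0.4, -0.6, -1.8]
opening: 0.399
```

```bash

python3 -m pendant '[{"x":0.007,"y":0,"z":0,"rx":0,"ry":0,"rz":0,"jaw":0},{"x":0.007,"y":0,"z":0,"rx":0,"ry":0,"rz":0,"jaw":0}]'
```

```text
t: 18.32
eef_pos: [543.0, 0.1, 194.1]
tcp_rot: [-3.141, -0.0, -0.215]
ft_force: [1.0, 0.2, -1.7]
opening: 0.395
```

```bash

python3 -m pendant '[{"x":0.01,"y":0,"z":0,"rx":0,"ry":0,"rz":0,"jaw":0},{"x":0.014,"y":0,"z":0,"rx":0,"ry":0,"rz":0,"jaw":0}]'
```

```text
t: 18.58
eef_pos: [545.0, -0.4, 194.1]
tcp_rot: [-3.141, -0.0, -0.215]
ft_force: [-0.3, 0.7, -1.5]
opening: 0.397
```

Past the blocked-stop point with no force, so bay_3 looks clear. Home is expected near TCP x ≈ 562.

```bash

python3 -m pendant '[{"x":0.015,"y":0,"z":0,"rx":0,"ry":0,"rz":0,"jaw":0},{"x":0.03,"y":0,"z":0,"rx":0,"ry":0,"rz":0,"jaw":0},{"x":0.045,"y":0,"z":0,"rx":0,"ry":0,"rz":0,"jaw":0},{"x":0.055,"y":0,"z":0,"rx":0,"ry":0,"rz":0,"jaw":0}]'
```

```text
t: 19.08
eef_pos: [553.2, -2.2, 194.1]
tcp_rot: [-3.142, -0.0, -0.215]
ft_force: [-0.4, -0.5, -0.5]
opening: 0.399
```

```bash

python3 -m pendant '[{"x":0.01,"y":0,"z":0,"rx":0,"ry":0,"rz":0,"jaw":0},{"x":0.02,"y":0,"z":0,"rx":0,"ry":0,"rz":0,"jaw":0},{"x":0.025,"y":0,"z":0,"rx":0,"ry":0,"rz":0,"jaw":0}]'
```

```text
t: 19.45
eef_pos: [556.7, -3.0, 194.1]
tcp_rot: [-3.142, -0.0, -0.215]
ft_force: [0.5, 0.7, -1.3]
opening: 0.398
```

Before the last few millimetres I lower the block to the bench height it was gripped at (TCP z 193.3).

```bash

python3 -m pendant '[{"x":0,"y":0,"z":0.005,"rx":0,"ry":0,"rz":0,"jaw":0},{"x":0,"y":0,"z":0.005,"rx":0,"ry":0,"rz":0,"jaw":0}]'
python3 -m pendant '[{"x":0.007,"y":0,"z":0,"rx":0,"ry":0,"rz":0,"jaw":0},{"x":0.014,"y":0,"z":0,"rx":0,"ry":0,"rz":0,"jaw":0}]'
```

```text
t: 19.7
eef_pos: [556.6, -2.9, 193.3]
tcp_rot: [-3.141, 0.0, -0.215]
ft_force: [-1.1, 0.1, -0.6]
opening: 0.398
t: 19.95
eef_pos: [558.8, -3.3, 193.4]
tcp_rot: [-3.141, -0.0, -0.215]
ft_force: [0.2, -0.3, -1.5]
opening: 0.403
```

```bash

python3 -m pendant '[{"x":0.007,"y":0,"z":0,"rx":0,"ry":0,"rz":0,"jaw":0},{"x":0.007,"y":0,"z":0,"rx":0,"ry":0,"rz":0,"jaw":0}]'
```

```text
t: 20.2
eef_pos: [559.8, -3.6, 193.4]
tcp_rot: [-3.141, -0.0, -0.215]
ft_force: [-0.9, 0.2, -1.4]
opening: 0.398
```

```bash

python3 -m pendant '[{"x":0.006,"y":0,"z":0,"rx":0,"ry":0,"rz":0,"jaw":0},{"x":0.006,"y":0,"z":0,"rx":0,"ry":0,"rz":0,"jaw":0}]'
```

```text
t: 20.45
eef_pos: [560.7, -3.8, 193.4]
tcp_rot: [-3.141, -0.0, -0.215]
ft_force: [-0.3, 0.1, -1.8]
opening: 0.394
```

```bash

python3 -m pendant '[{"x":0.005,"y":0,"z":0,"rx":0,"ry":0,"rz":0,"jaw":0},{"x":0.005,"y":0,"z":0,"rx":0,"ry":0,"rz":0,"jaw":0}]'
```

```text
t: 20.7
eef_pos: [561.4, -3.9, 193.4]
tcp_rot: [-3.142, -0.0, -0.215]
ft_force: [0.3, -0.4, -0.3]
opening: 0.397
```

```bash

python3 -m pendant '[{"x":0.005,"y":0,"z":0,"rx":0,"ry":0,"rz":0,"jaw":0},{"x":0.005,"y":0,"z":0,"rx":0,"ry":0,"rz":0,"jaw":0}]'
```

```text
t: 20.95
eef_pos: [561.9, -4.0, 193.3]
tcp_rot: [-3.142, 0.001, -0.215]
ft_force: [-2.7, -0.1, -0.7]
opening: 0.399
```

```bash

python3 -m pendant '[{"x":0.004,"y":0,"z":0,"rx":0,"ry":0,"rz":0,"jaw":0},{"x":0.004,"y":0,"z":0,"rx":0,"ry":0,"rz":0,"jaw":0}]'
```

```text
t: 21.2
eef_pos: [562.1, -4.1, 193.2]
tcp_rot: [3.142, 0.002, -0.215]
ft_force: [-5.5, 2.2, 1.4]
opening: 0.399
```

Contact builds at x = 561.9, just where the back wall was predicted: 21.5 mm beyond bay_2's stop, at about 6 N. I'll release and look.

```bash

python3 -m pendant '[{"x":0,"y":0,"z":0,"rx":0,"ry":0,"rz":0,"jaw":0.5},{"x":0,"y":0,"z":0,"rx":0,"ry":0,"rz":0,"jaw":0.6},{"x":0,"y":0,"z":0,"rx":0,"ry":0,"rz":0,"jaw":0.7},{"x":0,"y":0,"z":0,"rx":0,"ry":0,"rz":0,"jaw":0.7}]'
python3 - <<'E'
from h import *
c=env.read_camera("wrist"); cv2.imwrite("pics/wrist15.png",c["img"][:,:,::-1]); print(env.state()["eef_pos"])
E
```

```text
t: 21.7
eef_pos: [562.8, -4.3, 193.4]
tcp_rot: [-3.141, -0.0, -0.215]
ft_force: [0.0, -1.0, -0.4]
opening: 0.691
[562.72402606  -4.23591449 193.38481687]
```

View pics/wrist15.png

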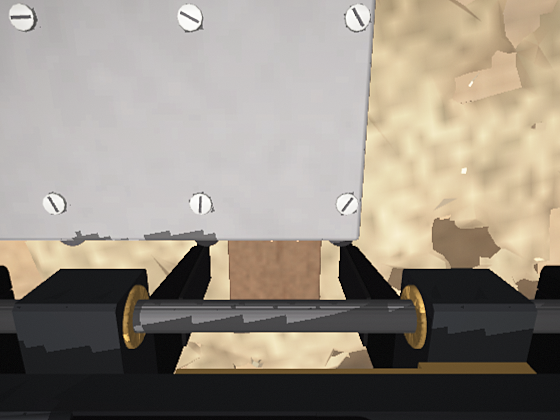

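Block sits in bay_3 (columns 228–322, roof edge at row 240) and the jaws are clear of it. Lifting straight up, then back for a check view.

```bash

python3 -m pendant '[{"x":0,"y":0,"z":-0.1,"rx":0,"ry":0,"rz":0,"jaw":0.7},{"x":0,"y":0,"z":-0.4,"rx":0,"ry":0,"rz":0,"jaw":0.7},{"x":0,"y":0,"z":-0.8,"rx":0,"ry":0,"rz":0,"jaw":0.8},{"x":-0.3,"y":0,"z":-1,"rx":0,"ry":0,"rz":0,"jaw":1},{"x":-0.7,"y":-0.2,"z":-1,"rx":0,"ry":0,"rz":0,"jaw":1},{"x":-0.7,"y":-0.25,"z":-1,"rx":0,"ry":0,"rz":0,"jaw":1},{"x":-0.7,"y":-0.25,"z":-1,"rx":0,"ry":0,"rz":0,"jaw":1}]'
python3 - <<'E'
from h import *
c=env.read_camera("wrist"); cv2.imwrite("pics/wrist16.png",c["img"][:,:,::-1]); print(env.state()["eef_pos"])
c=env.read_camera("scene"); cv2.imwrite("pics/scene16.png",cv2.resize(c["img"][130:280,165:345,::-1],None,fx=4,fy=4,interpolation=cv2.INTER_CUBIC))
E
```

```text
t: 22.62
eef_pos: [468.2, 55.2, 344.4]
tcp_rot: [-3.141, -0.002, -0.213]
ft_force: [-0.5, -0.2, 0.0]
opening: 0.998
[468.66750927  54.73902094 343.96307854]
```

View pics/wrist16.png

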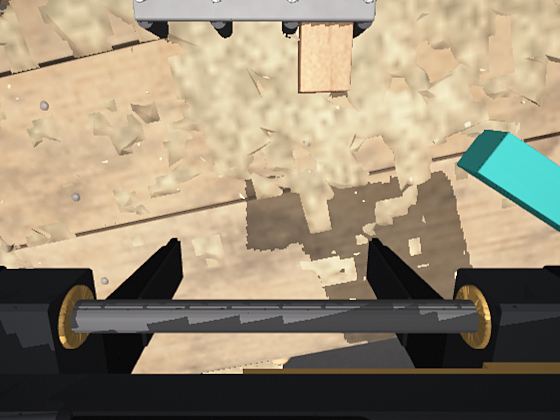

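View pics/scene16.png

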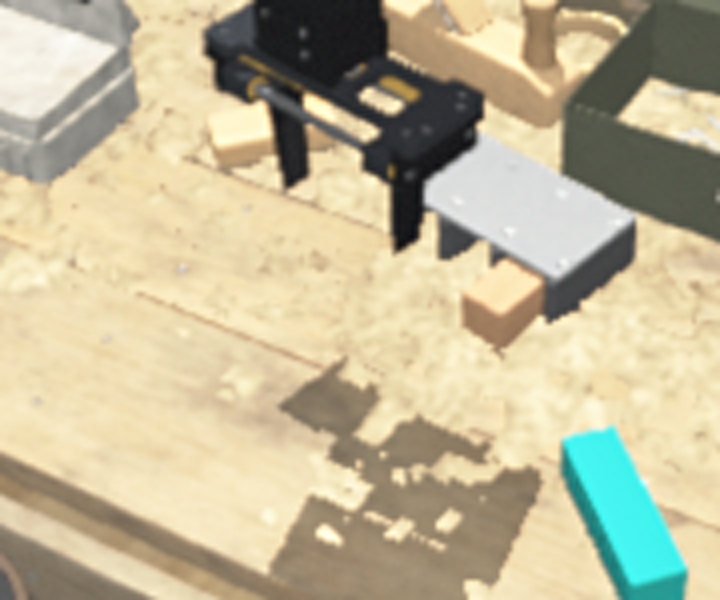

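The magazine's visible corners (635,218) and (560,280) in the scene crop are where they were at the start. I'll measure the stand-out from the wrist image: block tail at row 92, roof edge at row 20.

```bash
python3 - <<'E'
from h import *
c=env.read_camera("wrist")
ex=np.array([np.cos(np.radians(-12.3)),np.sin(np.radians(-12.3))])
t=onz(c,(325,92.5),38); r=onz(c,(325,21.5),49); r2=onz(c,(200,21),49)
print("standout from mouth",(r-t)@ex-4, t,r,(r2-r)@ex)
print(env.state()["ft_force"],env.state()["t"])
E
```

```text
standout from mouth 42.5519950078763 [544.00717944  -0.88822662] [590.18495584  -7.62061332] 0.3298181950885315
[-0.4341034   0.60378102 -0.59322789] 22.775
```

Stand-out is 42.6 mm, against 43 mm for fully home. Handing in.

```bash
python3 -c "
from cell import env
print(env.job_done())"
```

```text
the job is handed in; nothing more can be done
None
```

The block is loaded fully home in bay_3 and released, and I handed the job in at about 22.8 s of the 58 s allowed.

- **Finding the clear bay:** I tried bay_2 first. The block stopped about 22 mm short there at roughly 9 N, so I drew it out. In bay_3 it ran past that point with no force and met the back wall 21.5 mm deeper, at about 6 N.
- **Last checks:** The block stands 42.6 mm out of the mouth, against 43 mm when home. The visible magazine corners in the scene picture are where they were at the start. The arm touched nothing but the block, and the gripper is open and clear above the bench.
- **What disagreed:** The three cameras differed by up to about 8 mm on the magazine's absolute position. I centred the block on the bay walls seen close up in the wrist camera instead. At bay_3 I first shifted about 0.8 mm too far right and corrected before going in.
- **Not checked:** bay_1 was never tried. I did not compare before-and-after pictures of every bystander.

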